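# Load the sample carriers

## Robot

A 6-joint arm with a two-finger parallel gripper is mounted at the origin on a cart in front of the work surface, level with it; the furniture and walls round the work are solid. World frame = base frame: x ahead of the robot, y to its left, z up, the work surface at z = 0. Lengths are in m, angles in rad, forces in N, time in s.
With the tool pointing down it reaches from about 0.35 to 0.925 m from the base axis. Payload 6.4 kg.
Tool frame: the origin (TCP) lies between the finger pads; the fingertips stand 14 mm ahead of it and the grasp point (between the pads) lies 5 mm behind it (robot.tips_ahead is the distance from the TCP to the fingertips, in m); z points along the fingers, y is the line along which they close (so a half turn about z gives the same grasp; the last joint's range is limited). The gripper opens to 94 mm and grips with 3 to 60 N. Pads are 16 mm wide; open, the fingers measure 119 mm over their backs; the gripper's body (75 mm by 177 mm) begins 78 mm behind the grasp point.
Start: joints at [-1.336, 0.245, 1.558, -0, 1.339, -0.174], TCP at [0.258, -0.596, 0.219] pointing down, gripper open.
Joint ranges: [-3.13, 3.13], [-1.02, 2.26], [0.13, 2.54], [-0.95, 4.09], [0.21, 2.88], [-2.74, 2.74]. Speed limits (rad/s): [2.57, 2.57, 3.14, 3.14, 3.14, 3.14].

## Interface

Orientations are given as a rotation vector (axis times angle).
In Python, from plant import telemetry, viewer, job, robot gives the robot as it stands.
- The arm moves only by the tool send_rows, never from a script. Its arguments are lists of equal length, an entry for each row: "xyz": the shift along the tool's x, y, z normalised to -1 to 1, where 1 is 200 mm, a list of three; "twist": the turn about the tool's z normalised to -1 to 1, where 1 is pi rad; "hand": the opening, from -1 (shut) to 1 (fully open), so that 0 is half open. In form: {"xyz": [[x, y, z], ...], "twist": [twist, ...], "hand": [hand, ...]}. A call has 1 to 8 rows; each row is the pose to reach, as a shift and turn from the pose commanded when the call began, along the tool's axes at that moment, turning the shorter way round; what a row does not reach only later rows make up. A row lasts 1/12 s, in which the tool goes at most 41.7 mm and 7.16 degrees, less where a joint would pass 70% of its speed; a pose out of reach is approached as far as the arm can. A call with a number of a shift or a turn outside -1 to 1 is refused whole. A call with a gripper value outside its range is refused whole. The fingers move at their own pace and stop on an object; "squeeze" is the grip in N (left out, the last holds). Time passes only in rows, so rows that repeat a pose let the fingers close. It gives the time, the measured TCP pose, the force, the opening and the grip force at its end, in the units of the state.
- telemetry.get_obs(): the state, without advancing time (a new reading comes with each control period).
- viewer.capture(name): name is "side" or "top"; returns (picture, depth): 400x640x3 uint8, red, green, blue; 400x640 float32, m along the optical axis (not along the pixel's ray), 0 where there is no reading.
- viewer.camera_model(name): a dict with "mtx" (3x3 intrinsics, pixels), "R" (3x3) and "t" (3): a world point X has camera coordinates R X + t. Camera axes: x right, y down, z forward; pixel columns grow to the right and rows downward; lengths in m; the calibration is good to about 2 mm. A picture is of the moment at which its call begins. camera_model takes no time and is no camera call.
- job.sign_off(): hands the job in; it is judged then, once.
The state is a dict: "clock": time; "q": joint angles; "joint_velocities": joint speeds; "joint_torque": joint torques, N m; "ee_pos": TCP position; "tcp_rot": TCP orientation; "ft_force": force on the tool from outside, world axes, zero at the start; "moment": the same for the moment, N m; "width": finger opening in m; "grip_force": force on a finger pad.
Only numpy, scipy, OpenCV 4.12 (cv2) and the standard library are available. Lean on these libraries where they do the work, as an engineer would, in place of code of your own. Each camera call takes 0.05 s, during which the arm holds its last target. There are 200 camera calls.

## Task

Pick the closed sample containers out from the things on the bench and load the two carriers for the sample run: the three slim vials go into the carrier with three small cells, the two squat jars into the carrier with two large cells, one to a cell, each set down upright on the cell's floor and roughly in its middle. Set the glass down, do not drop it, and leave the metal check weight and the rubber stopper standing where they are.

Things in the scene. Friction and masses are not known exactly. Their poses are not given: they have to be found in the camera images.
- vial_1: slim upright screw-cap sample vial (glass body with a paper label, coloured plastic cap), one of three of equal shape that may be exchanged for one another whatever their caps and contents; 29 mm across, 61 mm tall: body 28 mm across up to 49 mm, above it the cap, 24 mm across. About 30 g. Grip it by the upper body (35 to 45 mm up) from above, in any direction. Origin: centre of the underside; z up its axis
- vial_2: slim upright screw-cap sample vial (glass body with a paper label, coloured plastic cap), one of three of equal shape that may be exchanged for one another whatever their caps and contents; 29 mm across, 61 mm tall: body 28 mm across up to 49 mm, above it the cap, 24 mm across. About 30 g. Grip it by the upper body (35 to 45 mm up) from above, in any direction. Origin: centre of the underside; z up its axis
- vial_3: slim upright screw-cap sample vial (glass body with a paper label, coloured plastic cap), one of three of equal shape that may be exchanged for one another whatever their caps and contents; 29 mm across, 61 mm tall: body 28 mm across up to 49 mm, above it the cap, 24 mm across. About 30 g. Grip it by the upper body (35 to 45 mm up) from above, in any direction. Origin: centre of the underside; z up its axis
- jar_1: squat wide screw-cap sample jar with beige contents and cap, one of two that may be exchanged for one another; 57 mm across, 47 mm tall: body up to 38 mm, above it the cap, 47 mm across. About 55 g. Grip it by the body (25 to 32 mm up) from above, in any direction. Origin: centre of the underside; z up its axis
- jar_2: squat wide screw-cap sample jar with beige contents and cap, one of two that may be exchanged for one another; 55 mm across, 46 mm tall: body up to 37 mm, above it the cap, 45 mm across. About 55 g. Grip it by the body (25 to 32 mm up) from above, in any direction. Origin: centre of the underside; z up its axis
- vial_carrier: low grey plastic carrier, fixed to the bench, with three small square open-topped cells in a row: 184 x 64 mm outside, 20 mm tall, and a thin lip (11 mm more) at each end. Each cell is 56 x 56 mm inside, its floor 4 mm above the bench, walls 4 mm thick. Origin: centre of the underside, on the bench; x runs along the row, y across, z up; the cell centres lie at x = -60, 0 and +60 mm, y = 0
- jar_carrier: low grey plastic carrier, fixed to the bench, with two large square open-topped cells in a row: 192 x 98 mm outside, 10 mm tall, and a thin lip (11 mm more) at each end. Each cell is 90 x 90 mm inside, its floor 3 mm above the bench, walls 4 mm thick. Origin: centre of the underside, on the bench; x runs along the row, y across, z up; the cell centres lie at x = -47 and +47 mm, y = 0
- check_weight: bystander: plain metal balance check weight with a narrow neck and a knob on top, 29 mm across, 54 mm tall, 0.2 kg; not a sample. Origin: centre of the underside; z up
- stopper: bystander: dark grey rubber stopper, a stubby cone 35 mm across and 28 mm tall; not a sample. Origin: centre of the underside; z up
Mind the look-alikes: they are no part of the job. What is shaped like the vial_1 but blue is not meant.

How it is judged:
By the outcome, as a careful person would: the job done as asked, in the order asked, and still so for the second after the job is handed in, with the robot touching nothing.
It also fails if it takes over 109 s, if anything falls off the work surface, if the arm or the gripper's body presses on something with over 40 N, if the wrist force passes 120 N, or if a joint passes its speed limit or range.

## Working session

There is one attempt and no reset: what is moved stays moved. The work goes in short steps, Python scripts to look and compute and a tool call to move; the robot and the scene stay as the last step left them, time stands still between calls to the robot, and variables do not carry over. Pictures are saved under pics/ and viewed, at most 14 in all, crops included, and the job is handed in when it is done.

Besides the shell and the picture viewer there is one more tool, called by a JSON object that holds its "name" and its "arguments", one argument or row to a line. send_rows: Moves the arm, as the interface text tells. Its arguments: {"type":"object","properties":{"xyz":{"type":"array","items":{"type":"array","items":{"type":"number","minimum":-1,"maximum":1}}},"twist":{"type":"array","items":{"type":"number","minimum":-1,"maximum":1}},"hand":{"type":"array","items":{"type":"number"}},"squeeze":{"type":"number"}},"required":["xyz","twist","hand"]}

```bash
ls; mkdir -p pics
python3 - <<'E'
from plant import telemetry, viewer
import cv2,numpy as np
for n in("top","side"):
    p,d=viewer.capture(n); cv2.imwrite(f"pics/{n}0.png",p[:,:,::-1]); np.savez(f"{n}0.npz",p=p,d=d)
    m=viewer.camera_model(n); print(n,np.round(m["mtx"],1).tolist(),np.round(m["R"],3).tolist(),np.round(m["t"],3).tolist())
o=telemetry.get_obs();print(o)
E
```

```text
pics
top [[429.8, 0.0, 315.5], [0.0, 429.8, 197.1], [0.0, 0.0, 1.0]] [[0.027, -1.0, 0.015], [-0.996, -0.028, -0.085], [0.085, -0.012, -0.996]] [-0.033, 0.501, 1.244]
side [[369.4, 0.0, 323.5], [0.0, 369.4, 193.8], [0.0, 0.0, 1.0]] [[-0.854, -0.52, -0.013], [-0.326, 0.555, -0.765], [0.405, -0.649, -0.644]] [0.446, 0.201, 0.85]
{'clock': 0.1, 'q': array([-1.33607671e+00,  2.45729403e-01,  1.55888119e+00, -8.50588065e-06,
        1.33868475e+00, -1.74047259e-01]), 'joint_velocities': array([-0.00155933,  0.00035652, -0.00393329, -0.00094694, -0.00134896,
       -0.00283194]), 'joint_torque': array([-8.67462368e-04, -4.16915631e+01, -3.15527308e+01,  6.85867248e-02,
        3.09955061e-02, -5.26087240e-05]), 'ee_pos': array([ 0.25827488, -0.59592767,  0.21847088]), 'tcp_rot': array([-3.07453765e+00, -6.37286195e-01,  9.40674543e-05]), 'ft_force': array([ 0.0794602, -0.3941601,  0.7730368]), 'moment': array([ 0.062328  , -0.03086057,  0.01164217]), 'grip_force': 0.0, 'width': 0.09385082802395099}
```

View pics/top0.png

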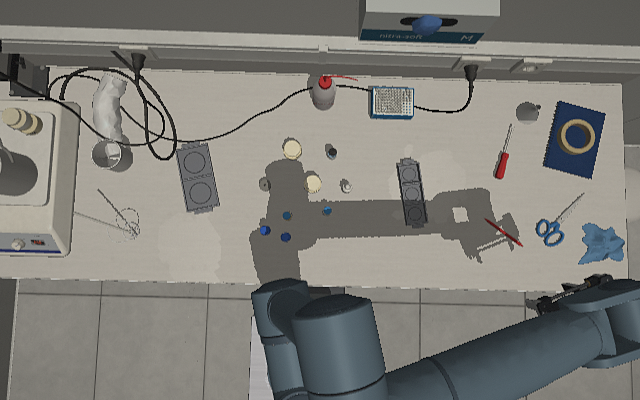

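View pics/side0.png

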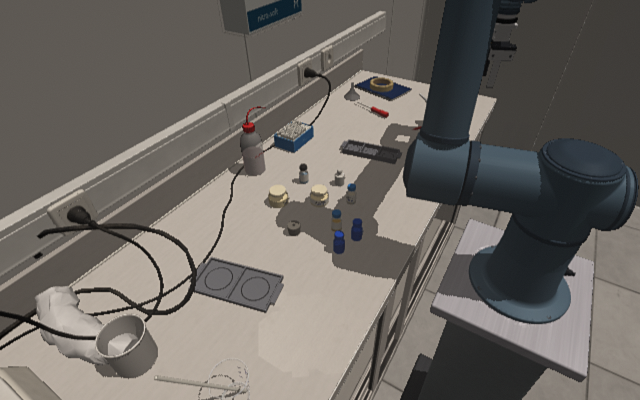

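Run:
```python
import cv2,numpy as np
a=cv2.imread("pics/top0.png")[130:250,245:365]; b=cv2.imread("pics/side0.png")[155:265,260:380]
f=lambda c:cv2.resize(c,(400,400),interpolation=cv2.INTER_CUBIC)
cv2.imwrite("pics/crop0.png",np.hstack([f(a),f(b)]))
```

```text
(no output)
```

View pics/crop0.png

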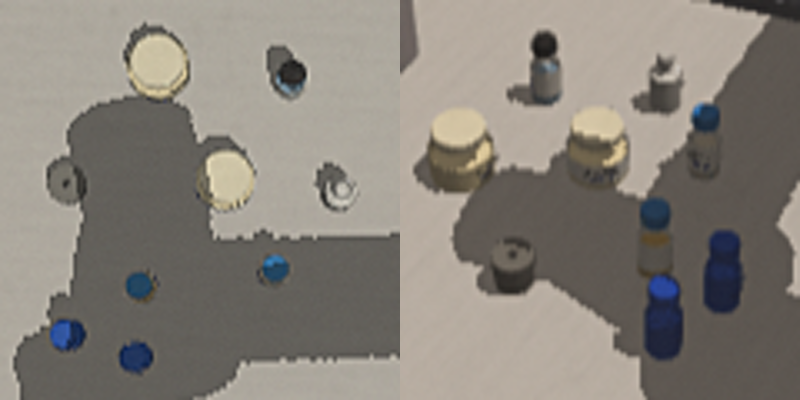

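```bash
cat > h.py <<'E'
import numpy as np,cv2
from plant import viewer
def ray(n,uv,z):
    m=viewer.camera_model(n);R,t=m["R"],m["t"]; uv=np.atleast_2d(uv).astype(float)
    d=np.c_[uv,np.ones(len(uv))]@np.linalg.inv(m["mtx"]).T@R; c=-R.T@t
    return c+d*((z-c[2])/d[:,2])[:,None]
def cloud(n,d):
    m=viewer.camera_model(n);v,u=np.mgrid[:400,:640]
    P=np.stack([u,v,np.ones_like(u)],-1)@np.linalg.inv(m["mtx"]).T*d[...,None]
    return (P-m["t"])@m["R"]
def mid(n,P,c,r,z0,z1):  # minimum enclosing circle of the top points near c
    k=(np.hypot(P[...,0]-c[0],P[...,1]-c[1])<r)&(P[...,2]>z0)&(P[...,2]<z1)
    return P[k][:,:2].mean(0),k.sum(),np.median(P[k][:,2]) if k.any() else 0
E
python3 - <<'E'
from h import *
Z={n:np.load(n+"0.npz") for n in("top","side")}
C={n:cloud(n,Z[n]["d"]) for n in Z}
obj=dict(vA=((332,151),.061),vB=((327,210),.061),vC=((287,215),.061),j1=((292,149),.047),j2=((314,184),.047),w=((346,186),.054),st=((265,184),.028),b1=((265,230),.061),b2=((285,237),.061))
for k,(uv,h) in obj.items():
    c=ray("top",uv,h)[0]
    print(k,np.round(c[:2],3),*[ (np.round(a[0],4),a[1],round(float(a[2]),4)) for a in (mid(n,C[n],c,.03,h-.006,h+.01) for n in C)])
P=C["top"];print("bench z",np.median(P[240:270,150:230,2]))
for n,(u0,u1,v0,v1) in dict(jc=(165,230,130,225),vc=(385,440,145,240)).items():
    p=P[v0:v1,u0:u1]; print(n,np.percentile(p[...,2],[1,10,50,90,99]).round(4))
    img=Z["top"]["p"][v0:v1,u0:u1]; g=cv2.cvtColor(img,cv2.COLOR_RGB2HSV)
    cv2.imwrite(f"pics/{n}.png",cv2.resize(img[:,:,::-1],None,fx=6,fy=6,interpolation=cv2.INTER_NEAREST))
a=cv2.imread("pics/jc.png");b=cv2.imread("pics/vc.png");h=570
cv2.imwrite("pics/carr.png",np.hstack([a,cv2.resize(b,(int(b.shape[1]*h/b.shape[0]),h))]));print(a.shape,b.shape)
E
```

```text
vA [ 0.633 -0.063] (array([ 0.6311, -0.0641]), np.int64(50), 0.0601) (array([ 0.6306, -0.0595]), np.int64(39), 0.0604)
vB [ 0.462 -0.053] (array([ 0.4617, -0.0536]), np.int64(49), 0.0598) (array([ 0.4605, -0.0491]), np.int64(43), 0.0602)
vC [0.445 0.06 ] (array([0.4431, 0.0624]), np.int64(49), 0.0603) (array([0.4428, 0.067 ]), np.int64(55), 0.0604)
j1 [0.638 0.053] (array([0.6401, 0.0542]), np.int64(208), 0.0463) (array([0.639 , 0.0592]), np.int64(161), 0.0467)
j2 [ 0.537 -0.014] (array([ 0.5407, -0.0087]), np.int64(185), 0.0453) (array([ 0.5399, -0.0056]), np.int64(136), 0.0459)
w [ 0.534 -0.106] (array([ 0.531, -0.109]), np.int64(18), 0.0533) (array([ 0.5314, -0.1059]), np.int64(17), 0.0514)
st [0.536 0.13 ] (array([0.5326, 0.1311]), np.int64(101), 0.0274) (array([0.5319, 0.135 ]), np.int64(115), 0.028)
b1 [0.401 0.121] (array([0.3995, 0.1252]), np.int64(50), 0.06) (array([0.3995, 0.1299]), np.int64(68), 0.0601)
b2 [0.383 0.064] (array([0.382 , 0.0648]), np.int64(49), 0.06) (array([0.3815, 0.0694]), np.int64(57), 0.0605)
bench z -0.000756535117624691
jc [-0.0059 -0.0032  0.0008  0.007   0.1082]
vc [-0.0066 -0.0035  0.0004  0.0083  0.0224]
(570, 390, 3) (570, 330, 3)
```

View pics/carr.png

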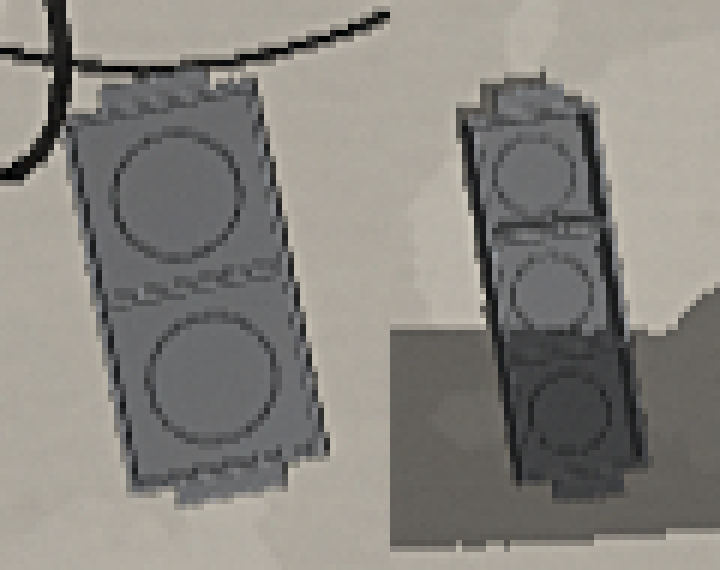

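Vials wanted: the black cap at top-view (332,151) and the two blue caps with clear glass bodies at (327,210) and (287,215). The all-blue bodies at (265,230) and (285,237) are look-alikes, (346,186) is the check weight, and (265,184) is the stopper. The jars are at (292,149) and (314,184). The crop confirms this.

The printed circles mark the cell centres. In the jar carrier they are at about (194,162) and (200,193). In the vial carrier they are at (408.5,173.7), (411.5,193.7) and (414.3,213.3).

Run:
```python
from h import *
print(ray("top",[(194.2,162),(199.8,192.7)],.003).round(4)); print(ray("top",[(408.5,173.7),(411.5,193.7),(414.3,213.3)],.004).round(4))
# side-view circle check: project to side
m=viewer.camera_model("side")
for p in np.r_[ray("top",[(194.2,162),(199.8,192.7)],.003),ray("top",[(408.5,173.7),(414.3,213.3)],.004)]:
    q=m["mtx"]@(m["R"]@p+m["t"]);print((q[:2]/q[2]).round(1))
s=cv2.imread("pics/side0.png");a=cv2.resize(s[250:315,190:290],None,fx=4,fy=4);b=cv2.resize(s[130:170,330:410],None,fx=5,fy=5)
cv2.imwrite("pics/sidecar.png",np.vstack([a,b]))
```

```text
[[0.5985 0.3465 0.003 ]
 [0.5067 0.3252 0.003 ]]
[[ 0.5819 -0.2977  0.004 ]
 [ 0.5217 -0.3073  0.004 ]
 [ 0.4631 -0.3161  0.004 ]]
[218.8 277.1]
[255.2 287.4]
[353.6 148.2]
[387.6 155.4]
```

View pics/sidecar.png

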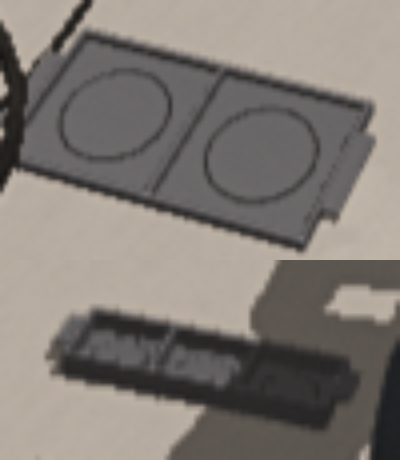

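{"name": "send_rows", "arguments": {
  "xyz": [
    [0,0,0],
    [0,0,0],
    [0,0,0],
    [0,0,0],
    [0,0,0],
    [0,0,0],
    [0,0,0],
    [0,0,0]
  ],
  "twist": [-0.37,-0.37,-0.37,-0.37,-0.37,-0.37,-0.37,-0.37],
  "hand": [0.06,0.06,0.06,0.06,0.06,0.06,0.06,0.06],
  "squeeze": 10
}}

```text
clock: 0.77
ee_pos: [0.2583, -0.5961, 0.2188]
tcp_rot: [-2.387, -2.041, -0.001]
ft_force: [-0.3, 0.1, -1.2]
width: 0.0501
grip_force: 0.0
```

{"name": "send_rows", "arguments": {
  "xyz": [
    [0,0,0],
    [0,0,0]
  ],
  "twist": [-0.052,-0.052],
  "hand": [0.06,0.06]
}}

```text
clock: 0.93
ee_pos: [0.2583, -0.5961, 0.2188]
tcp_rot: [-2.214, -2.228, -0.001]
ft_force: [-0.1, -0.2, -0.7]
width: 0.0501
grip_force: 0.0
```

{"name": "send_rows", "arguments": {
  "xyz": [
    [1,0.5,0],
    [1,0.5,0],
    [1,0.5,0],
    [1,0.5,0],
    [1,0.5,0],
    [1,0.5,0]
  ],
  "twist": [0,0,0,0,0,0],
  "hand": [0.06,0.06,0.06,0.06,0.06,0.06]
}}

```text
clock: 1.43
ee_pos: [0.3595, -0.392, 0.2188]
tcp_rot: [-2.215, -2.225, -0.002]
ft_force: [-0.1, -0.9, -0.2]
width: 0.0497
grip_force: 0.0
```

{"name": "send_rows", "arguments": {
  "xyz": [
    [1,0.5,0],
    [1,0.5,0],
    [1,0.5,0],
    [1,0.5,0],
    [1,0.5,0],
    [1,0.5,0]
  ],
  "twist": [0,0,0,0,0,0],
  "hand": [0.06,0.06,0.06,0.06,0.06,0.06]
}}

```text
clock: 1.93
ee_pos: [0.459, -0.1926, 0.2193]
tcp_rot: [-2.216, -2.226, -0.001]
ft_force: [-0.2, -0.1, 0.6]
width: 0.0497
grip_force: 0.0
```

{"name": "send_rows", "arguments": {
  "xyz": [
    [0.71,0.01,0],
    [0.71,0.01,0],
    [0.71,0.01,0],
    [0.71,0.01,0],
    [0.71,0.01,0.2],
    [0.71,0.01,0.4],
    [0.71,0.01,0.5],
    [0.71,0.01,0.5]
  ],
  "twist": [0,0,0,0,0,0,0,0],
  "hand": [0.06,0.06,0.06,0.06,0.06,0.06,0.06,0.06]
}}

```text
clock: 2.6
ee_pos: [0.4559, -0.0529, 0.1143]
tcp_rot: [-2.213, -2.216, 0.007]
ft_force: [-1.0, 0.3, 0.1]
width: 0.0501
grip_force: 0.0
```

Run:
```python
from plant import telemetry, viewer
import cv2,numpy as np
c=[]
for n,(u,v) in(("top",(327,205)),("side",(345,195))):
    p,d=viewer.capture(n); c.append(cv2.resize(p[v-40:v+40,u-40:u+40,::-1],(400,400),interpolation=cv2.INTER_CUBIC))
cv2.imwrite("pics/hov.png",np.hstack(c))
print(telemetry.get_obs()["ee_pos"])
```

```text
[ 0.45961638 -0.05441444  0.11947272]
```

View pics/hov.png

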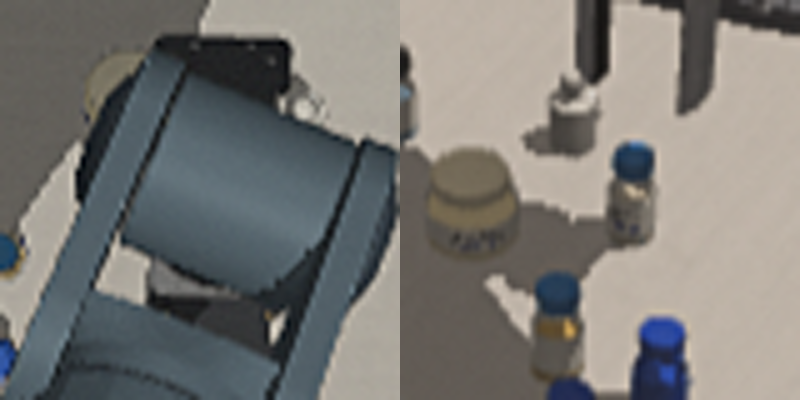

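The side view shows both fingertips straddling the line above the blue-capped vial (crop (590,82) and (695,112), cap at (633,150)). Descending and gripping.

{"name": "send_rows", "arguments": {
  "xyz": [
    [0.015,0.005,0.2],
    [0.015,0.005,0.35],
    [0.015,0.005,0.42],
    [0.015,0.005,0.42],
    [0.015,0.005,0.42],
    [0.015,0.005,0.42],
    [0.015,0.005,0.42],
    [0.015,0.005,0.42]
  ],
  "twist": [0,0,0,0,0,0,0,0],
  "hand": [0.06,0.06,0.06,0.06,-0.6,-0.6,-0.6,-0.6]
}}

```text
clock: 3.37
ee_pos: [0.4621, -0.0517, 0.0373]
tcp_rot: [2.218, 2.221, 0.002]
ft_force: [0.1, 0.3, 3.0]
width: 0.0268
grip_force: 10.1
```

{"name": "send_rows", "arguments": {
  "xyz": [
    [0,0,-0.2],
    [0,0,-0.4],
    [-0.2,0,-0.5],
    [-0.4,0,-0.5],
    [-0.6,0,-0.5],
    [-0.8,0,-0.5],
    [-1,0,-0.5],
    [-1,0,-0.5]
  ],
  "twist": [0,0,0,0,0,0,0,0],
  "hand": [-0.6,-0.6,-0.6,-0.6,-0.6,-0.6,-0.6,-0.6]
}}

```text
clock: 4.03
ee_pos: [0.4613, -0.2576, 0.1374]
tcp_rot: [2.222, 2.213, -0.002]
ft_force: [-0.1, -0.5, 0.2]
width: 0.0269
grip_force: 9.9
```

{"name": "send_rows", "arguments": {
  "xyz": [
    [-0.16,0.005,0],
    [-0.31,0.005,0],
    [-0.31,0.005,0],
    [-0.31,0.005,0.15],
    [-0.31,0.005,0.3],
    [-0.31,0.005,0.4],
    [-0.31,0.005,0.44],
    [-0.31,0.005,0.44]
  ],
  "twist": [0,0,0,0,0,0,0,0],
  "hand": [-0.6,-0.6,-0.6,-0.6,-0.6,-0.6,-0.6,-0.6]
}}

```text
clock: 4.7
ee_pos: [0.461, -0.3114, 0.0458]
tcp_rot: [-2.217, -2.221, -0.0]
ft_force: [0.8, 0.3, -0.5]
width: 0.0271
grip_force: 9.9
```

{"name": "send_rows", "arguments": {
  "xyz": [
    [0,0,0.01],
    [0,0,0.02],
    [0,0,0.03],
    [0,0,0.03]
  ],
  "twist": [0,0,0,0],
  "hand": [-0.6,-0.6,-0.6,-0.6]
}}

```text
clock: 5.03
ee_pos: [0.4625, -0.3135, 0.0423]
tcp_rot: [2.219, 2.222, -0.0]
ft_force: [-0.5, -0.1, -0.7]
width: 0.027
grip_force: 9.9
```

{"name": "send_rows", "arguments": {
  "xyz": [
    [0,0,0.005],
    [0,0,0.01],
    [0,0,0.01]
  ],
  "twist": [0,0,0],
  "hand": [-0.6,-0.6,-0.6]
}}

```text
clock: 5.28
ee_pos: [0.4622, -0.314, 0.0409]
tcp_rot: [2.219, 2.223, -0.001]
ft_force: [-2.8, 0.8, 7.3]
width: 0.0266
grip_force: 10.0
```

{"name": "send_rows", "arguments": {
  "xyz": [
    [0,0,-0.005],
    [0,0,-0.005],
    [0,0,-0.005],
    [0,0,-0.005],
    [0,0,-0.2],
    [0,0,-0.4],
    [0,0,-0.6],
    [0,0,-0.6]
  ],
  "twist": [0,0,0,0,0,0,0,0],
  "hand": [0.06,0.06,0.06,0.06,0.06,0.06,0.06,0.06]
}}

```text
clock: 5.95
ee_pos: [0.4657, -0.3167, 0.1684]
tcp_rot: [2.209, 2.213, -0.0]
ft_force: [-0.3, -1.1, 0.9]
width: 0.0496
grip_force: 0.0
```

{"name": "send_rows", "arguments": {
  "xyz": [
    [1,0.67,0],
    [1,0.67,0],
    [1,0.67,0],
    [1,0.67,0],
    [1,0.67,0],
    [1,0.67,0],
    [1,0.67,0]
  ],
  "twist": [0,0,0,0,0,0,0],
  "hand": [0.06,0.06,0.06,0.06,0.06,0.06,0.06]
}}

```text
clock: 6.53
ee_pos: [0.5978, -0.1083, 0.1591]
tcp_rot: [-2.213, -2.229, -0.002]
ft_force: [-1.0, -0.3, -0.4]
width: 0.0501
grip_force: 0.0
```

{"name": "send_rows", "arguments": {
  "xyz": [
    [0.26,0.175,0],
    [0.26,0.175,0],
    [0.26,0.175,0],
    [0.26,0.175,0.15],
    [0.26,0.175,0.2],
    [0.26,0.175,0.2]
  ],
  "twist": [0,0,0,0,0,0],
  "hand": [0.06,0.06,0.06,0.06,0.06,0.06]
}}

```text
clock: 7.03
ee_pos: [0.6275, -0.0612, 0.1154]
tcp_rot: [-2.216, -2.217, 0.006]
ft_force: [-0.3, 0.1, -1.2]
width: 0.0499
grip_force: 0.0
```

{"name": "send_rows", "arguments": {
  "xyz": [
    [0,0,0.2],
    [0,0,0.35],
    [0,0,0.425],
    [0,0,0.425],
    [0,0,0.425],
    [0,0,0.425],
    [0,0,0.425],
    [0,0,0.425]
  ],
  "twist": [0,0,0,0,0,0,0,0],
  "hand": [0.06,0.06,0.06,0.06,-0.6,-0.6,-0.6,-0.6]
}}

```text
clock: 7.7
ee_pos: [0.632, -0.0614, 0.0366]
tcp_rot: [2.218, 2.221, 0.003]
ft_force: [-0.4, -0.9, 1.4]
width: 0.0269
grip_force: 10.5
```

{"name": "send_rows", "arguments": {
  "xyz": [
    [0,0,-0.2],
    [0,0,-0.4],
    [-0.2,-0.04,-0.5],
    [-0.4,-0.08,-0.5],
    [-0.6,-0.12,-0.5],
    [-0.8,-0.16,-0.5],
    [-1,-0.2,-0.5],
    [-1,-0.2,-0.5]
  ],
  "twist": [0,0,0,0,0,0,0,0],
  "hand": [-0.6,-0.6,-0.6,-0.6,-0.6,-0.6,-0.6,-0.6]
}}

```text
clock: 8.37
ee_pos: [0.5899, -0.2679, 0.1362]
tcp_rot: [2.224, 2.213, -0.002]
ft_force: [-0.2, -0.1, 0.0]
width: 0.0268
grip_force: 10.0
```

{"name": "send_rows", "arguments": {
  "xyz": [
    [-0.17,-0.045,0],
    [-0.17,-0.045,0],
    [-0.17,-0.045,0.2],
    [-0.17,-0.045,0.35],
    [-0.17,-0.045,0.43],
    [-0.17,-0.045,0.46],
    [-0.17,-0.045,0.475],
    [-0.17,-0.045,0.475]
  ],
  "twist": [0,0,0,0,0,0,0,0],
  "hand": [-0.6,-0.6,-0.6,-0.6,-0.6,-0.6,-0.6,-0.6]
}}

```text
clock: 9.03
ee_pos: [0.5826, -0.2947, 0.0405]
tcp_rot: [2.219, 2.223, 0.0]
ft_force: [0.4, 0.0, -0.4]
width: 0.0269
grip_force: 10.0
```

{"name": "send_rows", "arguments": {
  "xyz": [
    [0,0,0.005],
    [0,0,0.01],
    [0,0,0.01]
  ],
  "twist": [0,0,0],
  "hand": [-0.6,-0.6,-0.6]
}}

```text
clock: 9.28
ee_pos: [0.5832, -0.2953, 0.0398]
tcp_rot: [2.218, 2.222, 0.001]
ft_force: [-1.5, 0.9, 6.1]
width: 0.0271
grip_force: 10.0
```

Contact at 6 N. Release and rise.

{"name": "send_rows", "arguments": {
  "xyz": [
    [0,0,-0.005],
    [0,0,-0.005],
    [0,0,-0.005],
    [0,0,-0.005],
    [0,0,-0.2],
    [0,0,-0.4],
    [0,0,-0.6],
    [0,0,-0.6]
  ],
  "twist": [0,0,0,0,0,0,0,0],
  "hand": [0.06,0.06,0.06,0.06,0.06,0.06,0.06,0.06]
}}

```text
clock: 9.95
ee_pos: [0.5862, -0.298, 0.1675]
tcp_rot: [2.209, 2.212, 0.004]
ft_force: [0.5, -0.9, 1.1]
width: 0.0495
grip_force: 0.0
```

Run:
```python
from plant import telemetry, viewer
import cv2,numpy as np
from h import *
Z={}
for n in("top","side"):
    p,d=viewer.capture(n); Z[n]=p; P=cloud(n,d)
    for c in((.463,-.314),(.582,-.296),(.443,.065)): a=mid(n,P,c,.03,.055,.075);print(n,c,a)
cv2.imwrite("pics/chk1.png",cv2.resize(Z["side"][120:260,250:430,::-1],None,fx=4,fy=4)[:600,:800])
print(telemetry.get_obs()["ee_pos"])
```

```text
top (0.463, -0.314) (array([nan, nan]), np.int64(0), 0)
top (0.582, -0.296) (array([nan, nan]), np.int64(0), 0)
top (0.443, 0.065) (array([0.44316328, 0.06230039]), np.int64(51), np.float64(0.0600263891893784))
side (0.463, -0.314) (array([ 0.46151029, -0.30926883]), np.int64(38), np.float64(0.06349979346469126))
side (0.582, -0.296) (array([ 0.58309241, -0.2919823 ]), np.int64(32), np.float64(0.06302353362202245))
side (0.443, 0.065) (array([0.44264362, 0.06713148]), np.int64(53), np.float64(0.06063776597717132))
[ 0.58307219 -0.295813    0.15991368]h.py:13: RuntimeWarning: Mean of empty slice.
  return P[k][:,:2].mean(0),k.sum(),np.median(P[k][:,2]) if k.any() else 0
  ret = um.true_divide(
```

View pics/chk1.png

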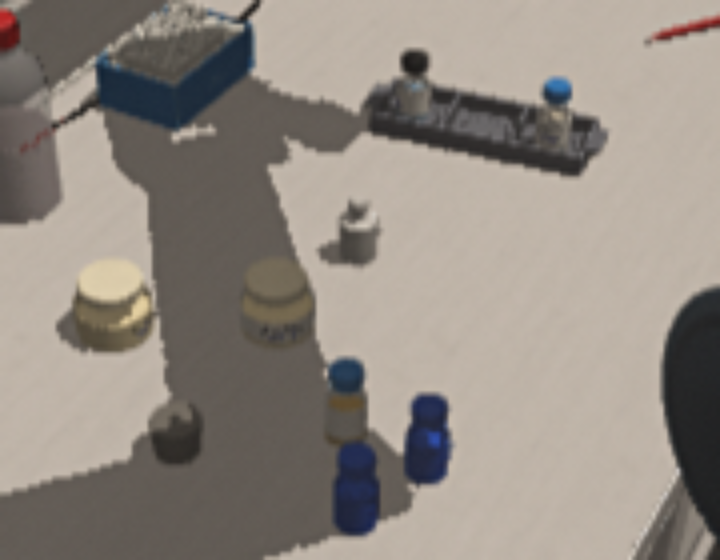

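Both vials stand upright in the end cells (crop (415,85) and (557,110)). Weight and stopper are untouched. Next is the third vial.

{"name": "send_rows", "arguments": {
  "xyz": [
    [1,-0.4,0],
    [1,-0.4,0],
    [1,-0.4,0],
    [1,-0.4,0],
    [1,-0.4,0],
    [1,-0.4,0],
    [1,-0.4,0]
  ],
  "twist": [0,0,0,0,0,0,0],
  "hand": [0.06,0.06,0.06,0.06,0.06,0.06,0.06]
}}

```text
clock: 10.63
ee_pos: [0.4998, -0.0927, 0.1553]
tcp_rot: [-2.214, -2.224, 0.002]
ft_force: [-0.1, 0.2, -0.3]
width: 0.0497
grip_force: 0.0
```

{"name": "send_rows", "arguments": {
  "xyz": [
    [0.8,-0.3,0],
    [0.8,-0.3,0],
    [0.8,-0.3,0],
    [0.8,-0.3,0],
    [0.8,-0.3,0],
    [0.8,-0.3,0.1],
    [0.8,-0.3,0.2],
    [0.8,-0.3,0.2]
  ],
  "twist": [0,0,0,0,0,0,0,0],
  "hand": [0.06,0.06,0.06,0.06,0.06,0.06,0.06,0.06]
}}

```text
clock: 11.3
ee_pos: [0.4394, 0.0641, 0.1136]
tcp_rot: [-2.217, -2.218, 0.008]
ft_force: [-0.3, 0.1, -0.6]
width: 0.0498
grip_force: 0.0
```

{"name": "send_rows", "arguments": {
  "xyz": [
    [0,0,0],
    [0,0,0]
  ],
  "twist": [0,0],
  "hand": [0.06,0.06]
}}

```text
clock: 11.47
ee_pos: [0.4425, 0.0639, 0.118]
tcp_rot: [2.221, 2.221, 0.0]
ft_force: [0.4, 0.2, -0.2]
width: 0.0495
grip_force: 0.0
```

{"name": "send_rows", "arguments": {
  "xyz": [
    [0.005,0.005,0.2],
    [0.005,0.005,0.35],
    [0.005,0.005,0.42],
    [0.005,0.005,0.42],
    [0.005,0.005,0.42],
    [0.005,0.005,0.42],
    [0.005,0.005,0.42],
    [0.005,0.005,0.42]
  ],
  "twist": [0,0,0,0,0,0,0,0],
  "hand": [0.06,0.06,0.06,0.06,-0.6,-0.6,-0.6,-0.6]
}}

```text
clock: 12.13
ee_pos: [0.4439, 0.0656, 0.035]
tcp_rot: [2.218, 2.221, 0.003]
ft_force: [0.5, 0.2, 3.3]
width: 0.0269
grip_force: 10.1
```

{"name": "send_rows", "arguments": {
  "xyz": [
    [0,0,-0.2],
    [0,0,-0.4],
    [-0.2,0.04,-0.6],
    [-0.4,0.08,-0.6],
    [-0.6,0.12,-0.6],
    [-0.8,0.16,-0.6],
    [-1,0.2,-0.6],
    [-1,0.2,-0.6]
  ],
  "twist": [0,0,0,0,0,0,0,0],
  "hand": [-0.6,-0.6,-0.6,-0.6,-0.6,-0.6,-0.6,-0.6]
}}

```text
clock: 12.8
ee_pos: [0.4841, -0.1394, 0.1553]
tcp_rot: [2.222, 2.214, 0.0]
ft_force: [-0.2, -0.7, -0.3]
width: 0.027
grip_force: 10.0
```

{"name": "send_rows", "arguments": {
  "xyz": [
    [-0.2,0.05,0],
    [-0.4,0.1,0],
    [-0.6,0.15,0],
    [-0.8,0.19,0],
    [-0.855,0.19,0],
    [-0.855,0.19,0.1],
    [-0.855,0.19,0.2],
    [-0.855,0.19,0.2]
  ],
  "twist": [0,0,0,0,0,0,0,0],
  "hand": [-0.6,-0.6,-0.6,-0.6,-0.6,-0.6,-0.6,-0.6]
}}

```text
clock: 13.47
ee_pos: [0.5188, -0.3027, 0.1097]
tcp_rot: [-2.215, -2.218, 0.0]
ft_force: [-0.1, 0.8, -0.9]
width: 0.0267
grip_force: 10.0
```

{"name": "send_rows", "arguments": {
  "xyz": [
    [0,0,0.1],
    [0,0,0.2],
    [0,0,0.28],
    [0,0,0.33],
    [0,0,0.36],
    [0,0,0.365],
    [0,0,0.37],
    [0,0,0.37]
  ],
  "twist": [0,0,0,0,0,0,0,0],
  "hand": [-0.6,-0.6,-0.6,-0.6,-0.6,-0.6,-0.6,-0.6]
}}

```text
clock: 14.13
ee_pos: [0.5216, -0.3054, 0.0406]
tcp_rot: [2.219, 2.222, 0.0]
ft_force: [0.3, -0.4, 0.3]
width: 0.0267
grip_force: 10.0
```

{"name": "send_rows", "arguments": {
  "xyz": [
    [0,0,0.005],
    [0,0,0.01],
    [0,0,0.01]
  ],
  "twist": [0,0,0],
  "hand": [-0.6,-0.6,-0.6]
}}

```text
clock: 14.38
ee_pos: [0.5217, -0.3057, 0.039]
tcp_rot: [2.219, 2.222, 0.0]
ft_force: [-1.6, 1.4, 4.6]
width: 0.027
grip_force: 10.0
```

{"name": "send_rows", "arguments": {
  "xyz": [
    [0,0,-0.005],
    [0,0,-0.005],
    [0,0,-0.005],
    [0,0,-0.005],
    [0,0,-0.2],
    [0,0,-0.4],
    [0,0,-0.6],
    [0,0,-0.6]
  ],
  "twist": [0,0,0,0,0,0,0,0],
  "hand": [-0.04,-0.04,-0.04,-0.04,-0.04,-0.04,-0.04,-0.04]
}}

```text
clock: 15.05
ee_pos: [0.525, -0.3084, 0.1669]
tcp_rot: [2.209, 2.212, 0.002]
ft_force: [0.6, -1.3, 0.6]
width: 0.0448
grip_force: 0.0
```

{"name": "send_rows", "arguments": {
  "xyz": [
    [1,0.06,0],
    [1,0.06,0],
    [1,0.06,0],
    [1,0.06,0],
    [1,0.06,0],
    [1,0.06,0],
    [1,0.06,0]
  ],
  "twist": [0,0,0,0,0,0,0],
  "hand": [-0.04,-0.04,0.9,0.9,0.9,0.9,0.9]
}}

```text
clock: 15.63
ee_pos: [0.5327, -0.1038, 0.1572]
tcp_rot: [2.216, 2.226, -0.0]
ft_force: [0.0, -0.6, 0.1]
width: 0.0746
grip_force: 0.0
```

{"name": "send_rows", "arguments": {
  "xyz": [
    [0.2,0.03,0],
    [0.4,0.03,0],
    [0.495,0.03,0],
    [0.495,0.03,0],
    [0.495,0.03,0.1],
    [0.495,0.03,0.2],
    [0.495,0.03,0.3],
    [0.495,0.03,0.3]
  ],
  "twist": [0,0,0,0,0,0,0,0],
  "hand": [0.9,0.9,0.9,0.9,0.9,0.9,0.9,0.9]
}}

```text
clock: 16.3
ee_pos: [0.536, -0.0076, 0.0934]
tcp_rot: [-2.218, -2.216, 0.007]
ft_force: [-0.3, -0.4, 0.1]
width: 0.089
grip_force: 0.0
```

{"name": "send_rows", "arguments": {
  "xyz": [
    [0,0,0.15],
    [0,0,0.3],
    [0,0,0.36],
    [0,0,0.36]
  ],
  "twist": [0,0,0,0],
  "hand": [0.9,0.9,0.9,0.9]
}}

```text
clock: 16.63
ee_pos: [0.5366, -0.0068, 0.0231]
tcp_rot: [-2.218, -2.218, 0.005]
ft_force: [-1.2, -0.2, -0.0]
width: 0.0891
grip_force: 0.0
```

{"name": "send_rows", "arguments": {
  "xyz": [
    [0,0,0.005],
    [0,0,0.005],
    [0,0,0.005],
    [0,0,0.005],
    [0,0,0.005],
    [0,0,0.005]
  ],
  "twist": [0,0,0,0,0,0],
  "hand": [0.4,0,0,0,0,0],
  "squeeze": 15
}}

```text
clock: 17.13
ee_pos: [0.5393, -0.0061, 0.0253]
tcp_rot: [2.219, 2.222, 0.002]
ft_force: [0.5, 0.2, 3.0]
width: 0.0535
grip_force: 15.1
```

{"name": "send_rows", "arguments": {
  "xyz": [
    [0,0,-0.2],
    [0,0,-0.4],
    [0.2,0,-0.6],
    [0.4,0,-0.6],
    [0.6,0,-0.6],
    [0.8,0,-0.6],
    [1,0,-0.6],
    [1,0,-0.6]
  ],
  "twist": [0,0,0,0,0,0,0,0],
  "hand": [0,0,0,0,0,0,0,0]
}}

```text
clock: 17.8
ee_pos: [0.5374, 0.1994, 0.1449]
tcp_rot: [-2.213, -2.229, -0.003]
ft_force: [-0.1, -0.2, -0.6]
width: 0.053
grip_force: 15.0
```

{"name": "send_rows", "arguments": {
  "xyz": [
    [0.2,-0.05,0],
    [0.4,-0.1,0],
    [0.55,-0.15,0],
    [0.665,-0.16,0],
    [0.665,-0.16,0],
    [0.665,-0.16,0.2],
    [0.665,-0.16,0.3],
    [0.665,-0.16,0.3]
  ],
  "twist": [0,0,0,0,0,0,0,0],
  "hand": [0,0,0,0,0,0,0,0]
}}

```text
clock: 18.47
ee_pos: [0.5026, 0.3246, 0.0792]
tcp_rot: [-2.218, -2.22, 0.015]
ft_force: [-0.5, -0.3, 0.4]
width: 0.0536
grip_force: 15.0
```

{"name": "send_rows", "arguments": {
  "xyz": [
    [0,0,0.1],
    [0,0,0.2],
    [0,0,0.25],
    [0,0,0.26],
    [0,0,0.27],
    [0,0,0.275],
    [0,0,0.275]
  ],
  "twist": [0,0,0,0,0,0,0],
  "hand": [0,0,0,0,0,0,0]
}}

```text
clock: 19.05
ee_pos: [0.507, 0.3271, 0.0307]
tcp_rot: [2.219, 2.222, 0.003]
ft_force: [0.2, 0.0, 0.1]
width: 0.053
grip_force: 15.0
```

{"name": "send_rows", "arguments": {
  "xyz": [
    [0,0,0.005],
    [0,0,0.01],
    [0,0,0.015],
    [0,0,0.015]
  ],
  "twist": [0,0,0,0],
  "hand": [0,0,0,0]
}}

```text
clock: 19.38
ee_pos: [0.5068, 0.3272, 0.0283]
tcp_rot: [2.219, 2.223, 0.001]
ft_force: [-3.0, -2.0, 7.8]
width: 0.0532
grip_force: 15.0
```

{"name": "send_rows", "arguments": {
  "xyz": [
    [0,0,-0.005],
    [0,0,-0.005],
    [0,0,-0.005],
    [0,0,-0.005],
    [0,0,-0.2],
    [0,0,-0.4],
    [0,0,-0.6],
    [0,0,-0.6]
  ],
  "twist": [0,0,0,0,0,0,0,0],
  "hand": [0.6,0.6,0.6,0.6,0.6,0.6,0.6,0.6]
}}

```text
clock: 20.05
ee_pos: [0.511, 0.329, 0.1558]
tcp_rot: [2.216, 2.219, 0.022]
ft_force: [0.6, 0.7, 1.0]
width: 0.075
grip_force: 0.0
```

{"name": "send_rows", "arguments": {
  "xyz": [
    [-1,0.5,0],
    [-1,0.5,0],
    [-1,0.5,0],
    [-1,0.5,0],
    [-1,0.5,0],
    [-1,0.5,0],
    [-1,0.5,0]
  ],
  "twist": [0,0,0,0,0,0,0],
  "hand": [0.9,0.9,0.9,0.9,0.9,0.9,0.9]
}}

```text
clock: 20.63
ee_pos: [0.6078, 0.1239, 0.1462]
tcp_rot: [2.225, 2.217, 0.0]
ft_force: [1.0, -0.1, -0.1]
width: 0.0895
grip_force: 0.0
```

{"name": "send_rows", "arguments": {
  "xyz": [
    [-0.2,0.1,0],
    [-0.35,0.165,0],
    [-0.35,0.165,0],
    [-0.35,0.165,0],
    [-0.35,0.165,0.1],
    [-0.35,0.165,0.2],
    [-0.35,0.165,0.2],
    [-0.35,0.165,0.2]
  ],
  "twist": [0,0,0,0,0,0,0,0],
  "hand": [0.9,0.9,0.9,0.9,0.9,0.9,0.9,0.9]
}}

```text
clock: 21.3
ee_pos: [0.6378, 0.0591, 0.1052]
tcp_rot: [-2.216, -2.223, 0.003]
ft_force: [-0.0, 0.4, 0.2]
width: 0.0897
grip_force: 0.0
```

{"name": "send_rows", "arguments": {
  "xyz": [
    [-0.005,0,0.15],
    [-0.005,0,0.3],
    [-0.005,0,0.41],
    [-0.005,0,0.41],
    [-0.005,0,0.41],
    [-0.005,0,0.41]
  ],
  "twist": [0,0,0,0,0,0],
  "hand": [0.9,0.9,0.9,0.9,0.9,0.9]
}}

```text
clock: 21.8
ee_pos: [0.6411, 0.0565, 0.027]
tcp_rot: [2.217, 2.222, 0.004]
ft_force: [-0.6, -0.9, 1.2]
width: 0.0891
grip_force: 0.0
```

{"name": "send_rows", "arguments": {
  "xyz": [
    [0,0,0],
    [0,0,0],
    [0,0,0],
    [0,0,0],
    [0,0,0],
    [0,0,0]
  ],
  "twist": [0,0,0,0,0,0],
  "hand": [0.4,0,0,0,0,0]
}}

```text
clock: 22.3
ee_pos: [0.6397, 0.056, 0.0248]
tcp_rot: [2.22, 2.223, 0.001]
ft_force: [0.3, -0.2, 1.7]
width: 0.0554
grip_force: 15.0
```

{"name": "send_rows", "arguments": {
  "xyz": [
    [0,0,-0.2],
    [0,0,-0.4],
    [0.2,-0.04,-0.6],
    [0.4,-0.08,-0.6],
    [0.6,-0.12,-0.6],
    [0.8,-0.16,-0.6],
    [1,-0.2,-0.6],
    [1,-0.2,-0.6]
  ],
  "twist": [0,0,0,0,0,0,0,0],
  "hand": [0,0,0,0,0,0,0,0]
}}

```text
clock: 22.97
ee_pos: [0.5972, 0.2612, 0.1445]
tcp_rot: [-2.213, -2.227, -0.001]
ft_force: [0.1, -0.2, -1.4]
width: 0.0552
grip_force: 15.0
```

{"name": "send_rows", "arguments": {
  "xyz": [
    [0.2,0,0],
    [0.35,0,0],
    [0.46,-0.005,0],
    [0.46,-0.005,0],
    [0.46,-0.005,0.1],
    [0.46,-0.005,0.2],
    [0.46,-0.005,0.3],
    [0.46,-0.005,0.3]
  ],
  "twist": [0,0,0,0,0,0,0,0],
  "hand": [0,0,0,0,0,0,0,0]
}}

```text
clock: 23.63
ee_pos: [0.5952, 0.3456, 0.0791]
tcp_rot: [-2.218, -2.22, 0.014]
ft_force: [-1.7, -0.9, -2.0]
width: 0.0555
grip_force: 15.0
```

{"name": "send_rows", "arguments": {
  "xyz": [
    [0,0,0.1],
    [0,0,0.2],
    [0,0,0.25],
    [0,0,0.26],
    [0,0,0.27],
    [0,0,0.275],
    [0,0,0.275]
  ],
  "twist": [0,0,0,0,0,0,0],
  "hand": [0,0,0,0,0,0,0]
}}

```text
clock: 24.22
ee_pos: [0.599, 0.3482, 0.0308]
tcp_rot: [2.22, 2.222, 0.003]
ft_force: [0.5, 1.0, -1.3]
width: 0.0554
grip_force: 15.0
```

{"name": "send_rows", "arguments": {
  "xyz": [
    [0,0,0.005],
    [0,0,0.01],
    [0,0,0.015],
    [0,0,0.015]
  ],
  "twist": [0,0,0,0],
  "hand": [0,0,0,0]
}}

```text
clock: 24.55
ee_pos: [0.5986, 0.3483, 0.0277]
tcp_rot: [2.219, 2.223, 0.001]
ft_force: [-1.8, -0.8, 4.4]
width: 0.0556
grip_force: 15.0
```

Contact. Release, rise, and move clear of the view.

{"name": "send_rows", "arguments": {
  "xyz": [
    [0,0,-0.005],
    [0,0,-0.005],
    [0,0,-0.005],
    [0,0,-0.005],
    [0,0,-0.2],
    [0,0,-0.4],
    [0,0,-0.6],
    [0,0,-0.8]
  ],
  "twist": [0,0,0,0,0,0,0,0],
  "hand": [0.6,0.6,0.6,0.6,0.6,0.6,0.6,0.6]
}}

```text
clock: 25.22
ee_pos: [0.5977, 0.3479, 0.1878]
tcp_rot: [-2.22, -2.223, 0.001]
ft_force: [0.3, 0.5, 0.8]
width: 0.0753
grip_force: 0.0
```

{"name": "send_rows", "arguments": {
  "xyz": [
    [-1,-0.3,0],
    [-1,-0.3,0],
    [-1,-0.3,0],
    [-1,-0.3,0],
    [-1,-0.3,0],
    [-1,-0.3,0],
    [-1,-0.3,0]
  ],
  "twist": [0,0,0,0,0,0,0],
  "hand": [0.6,0.6,0.6,0.6,0.6,0.6,0.6]
}}

```text
clock: 25.8
ee_pos: [0.538, 0.1464, 0.1864]
tcp_rot: [-2.224, -2.219, -0.0]
ft_force: [-0.4, -0.2, 0.8]
width: 0.0753
grip_force: 0.0
```

Run:
```python
from plant import telemetry, viewer
import cv2,numpy as np
c=[]
for n in("top","side"):
    p,d=viewer.capture(n); c.append(p[110:310,160:450,::-1])
cv2.imwrite("pics/fin.png",cv2.resize(np.vstack(c),None,fx=1.5,fy=1.5))
```

```text
(no output)
```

View pics/fin.png

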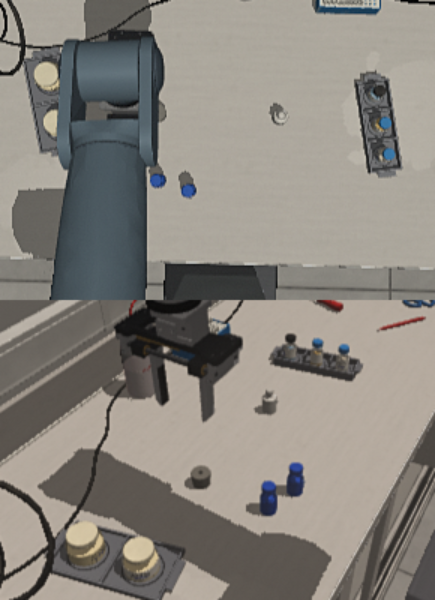

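The three vials stand in the right-hand carrier (top view, about (375,90), (380,122) and (387,154)). The two jars stand in the left carrier (side view, about (85,540) and (140,560)). The weight, stopper and all-blue vials are untouched, and the gripper is clear of everything.

```bash
python3 -c "
from plant import job
print(job.sign_off())"
```

```text
the job is handed in; nothing more can be done
None
```

The job is handed in at about 26 s of the 109 s allowed: three vials and two jars stand upright, one to a cell in their carriers, and I left the check weight, stopper and blue look-alikes where they were. I have no verdict from the judge.

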